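Press the perch block into the birdhouse front

TASK

Fit the pale cedar perch block into the rectangular recess in the front of the birdhouse, which lies on its back on the bench, and press it down with the gripper until the block is flush with the front, then let go of it. It will at first stop proud on the stiff cork pad in the recess, so push it firmly home. Leave the dark round perch block where it is.

Things in the scene. Friction and masses are not known exactly. Their poses are not given: they have to be found in the camera images.
- block_grip (a point): Perch block to fit: pale cedar, 60 (its x) x 44 (y) x 20 mm thick, standing flat on the bench, with a birch dowel perch, diameter 16 mm, rising 50 mm from the centre of its top; about 80 g. This point is the middle of the dowel: 25 mm above the block's top, 45 mm above its underside. z up; a half turn about z looks the same. Pinch it by the dowel.
- recess (a point): Centre of the mouth of the 72 (x, to the gable) x 56 mm (y) recess in the green front of a birdhouse fixed on its back; the front is 100 mm above the bench, faces up; grey roof boards stand 12 mm higher. z up. Block lengthwise, either way round, has 6 mm play a side. Dowel's middle is 25 mm above this point when flush, 35 mm on the raised pad. The round 34 mm hole is the birds' entrance.
- pad (a joint): Cork pad, the floor of the recess. It slides straight down: 0 = up (its top 10 mm below the front), 0.010 m = fully down (20 mm below the front, the block then flush). It slides stiffly, at about 6 N, stays where it is left and has no spring.
- spare_grip (a point): A spare that does not belong here: a dark round wooden block 68 mm in diameter and 20 mm thick with the same 16 mm birch dowel, 50 mm tall, on top. This point is the middle of its dowel, 45 mm above its underside. Leave it alone.
Mind the look-alikes: they are no part of the job. Of the things that look like the part that bears block_grip, the middle-sized one is meant.

How it is judged:
On the way:
1. the gripper, in touch with the block, presses it down in the recess until it is flush to 3 mm (horizontal distance between block_grip and recess below 0.015 m and z of block_grip in the frame of recess below 0.028 m and value of joint pad above 0.007 m and contact force between the fingers and perch_block above 1 N), for 0.05 s.
At the end, for the whole second after the job is handed in: The cedar perch block lies level (within 7 degrees) and lengthwise (within 20 degrees) in the recess, its top flush with the birdhouse's front to 3 mm, the pad pushed down at least 7 mm, the block released and at rest; the dark round block is within 30 mm of where it began (horizontal distance between block_grip and recess below 0.015 m and z of block_grip in the frame of recess between 0.021 and 0.028 m and value of joint pad above 0.007 m and angle between block_grip's own z axis and vertical below 0.12 rad and angle between the x axis of block_grip and the x axis of recess, either way round below 0.35 rad and distance of spare_grip from where it was at the start of the episode below 0.03 m and linear speed of perch_block below 0.02 m/s); the robot touches nothing.
It fails at once if the dark round perch block is moved by more than 30 mm (distance of spare_grip from where it was at the start of the episode above 0.03 m).
It also fails if it takes over 35 s, if anything falls off the work surface, if the arm or the gripper's body presses on something with over 40 N, if the wrist force passes 120 N, or if a joint passes its speed limit or range.

ROBOT

A 6-joint arm with a two-finger parallel gripper is mounted at the origin on the work surface. World frame = base frame: x ahead of the robot, y to its left, z up, the work surface at z = 0. Lengths are in m, angles in rad, forces in N, time in s.
With the tool pointing down it reaches from about 0.3 to 0.875 m from the base axis. Payload 6.4 kg.
Tool frame: the origin (TCP) lies between the finger pads; the fingertips stand 25 mm ahead of it and the grasp point (between the pads) lies 6 mm ahead of it; z points along the fingers, y is the line along which they close (so a half turn about z gives the same grasp; the last joint's range is limited). The gripper opens to 85 mm and grips with 20 to 120 N. Pads are 22 mm wide; open, the fingers measure 114 mm over their backs; the gripper's body (76 mm by 85 mm) begins 54 mm behind the grasp point. The pads swing forward as they close: fully open they stand 13 mm farther back than shut.
Start: joints at [-1.428, 0.181, 1.607, -0, 1.354, -0.206], TCP at [0.197, -0.54, 0.23] pointing down, gripper open.
Joint ranges: [-2.99, 2.99], [-0.89, 2.07], [0.3, 2.58], [-1.14, 4.28], [0, 2.63], [-3.12, 3.12]. Speed limits (rad/s): [2.57, 2.57, 3.01, 3.14, 3.14, 3.14].

INTERFACE

Orientations are given as a unit quaternion [w, x, y, z].
In Python, from bench import ctrl gives the robot as it stands.
- The arm moves only by the tool servo_tool, never from a script. Its argument "series" is text: rows parted by semicolons, each of 7 numbers parted by spaces: the gripper command: -1 is fully open, 1 is shut, values between are in proportion, then the shift along the tool's x, y, z in m, then the turn, a rotation vector about the tool's x, y, z in degrees. A call has 1 to 12 rows; each row is the pose to reach, as a shift and turn from the pose commanded when the call began, along the tool's axes at that moment; what a row does not reach only later rows make up. A row lasts 1/12 s, in which the tool goes at most 41.7 mm and 7.16 degrees, less where a joint would pass 70% of its speed; a pose out of reach is approached as far as the arm can. A call with a gripper value outside its range is refused whole. The fingers move at their own pace and stop on an object; the grip force is fixed at half the most. Time passes only in rows, so rows that repeat a pose let the fingers close. It gives the time, the measured TCP pose, the force, the opening and the grip force at its end, in the units of the state.
- ctrl.get_obs(): the state, without advancing time (a new reading comes with each control period).
- ctrl.camera(name): name is "side" or "top" or "wrist"; returns a dict with "img" (400x640x3 uint8, red, green, blue), "z_map" (400x640 float32, m along the optical axis (not along the pixel's ray), 0 where there is no reading), "fovy" (degrees; the focal length in pixels is half the picture's height over the tangent of half this angle, whatever the lens; pixels are square), "cx", "cy" (the principal point, pixels), "extrinsics" (4x4, takes a point from camera to world coordinates); the wrist camera has in their place "T_tool_cam" (4x4, takes a point from camera to tool coordinates, whose origin is the TCP and whose axes are the flange's). Camera axes: x right, y down, z forward; pixel columns grow to the right and rows downward; lengths in m; the calibration is good to about 2 mm. A picture is of the moment at which its call begins: read the wrist's pose just before it.
- ctrl.hand_in(): hands the job in; it is judged then, once.
The state is a dict: "time_s": time; "q": joint angles; "dq": joint speeds; "joint_efforts": joint torques, N m; "eef_pos": TCP position; "eef_rot": TCP orientation; "wrist_force": force on the tool from outside, world axes, zero at the start; "torque": the same for the moment, N m; "opening": opening from 0.0 (shut) to 1.0 (fully open); "grasp_force": force on a finger pad.
Only numpy, scipy, OpenCV 4.12 (cv2) and the standard library are available. Lean on these libraries where they do the work, as an engineer would, in place of code of your own. Each camera call takes 0.05 s, during which the arm holds its last target. There are 200 camera calls.

## Working session

There is one attempt and no reset: what is moved stays moved. The work goes in short steps, Python scripts to look and compute and a tool call to move; the robot and the scene stay as the last step left them, time stands still between calls to the robot, and variables do not carry over. Pictures are saved under pics/ and viewed, at most 10 in all, crops included, and the job is handed in when it is done.

Besides the shell and the picture viewer there is one more tool, called after "Request:" in YAML: its name, and indented under it one key for each argument. servo_tool: Moves the arm, as the interface text tells. Its arguments: {"type":"object","properties":{"series":{"type":"string"}},"required":["series"]}

```bash
mkdir -p pics
cat > h.py <<'E'
import numpy as np, cv2
from bench import ctrl
def grab(name):
    o=ctrl.get_obs(); c=ctrl.camera(name)
    f=200/np.tan(np.radians(c["fovy"])/2)
    if "extrinsics" in c: T=np.array(c["extrinsics"])
    else:
        from scipy.spatial.transform import Rotation as R
        w,x,y,z=o["eef_rot"]; M=np.eye(4); M[:3,:3]=R.from_quat([x,y,z,w]).as_matrix(); M[:3,3]=o["eef_pos"]
        T=M@np.array(c["T_tool_cam"])
    return c,f,T
def cloud(c,f,T):
    z=c["z_map"]; v,u=np.mgrid[:400,:640]
    P=np.stack([(u-c["cx"])/f*z,(v-c["cy"])/f*z,z],-1)
    W=P@T[:3,:3].T+T[:3,3]; W[z==0]=np.nan
    return W
def ray(c,f,T,u,v,h):
    d=T[:3,:3]@np.array([(u-c["cx"])/f,(v-c["cy"])/f,1]); return T[:3,3]+d*(h-T[2,3])/d[2]
def save(name,img): cv2.imwrite("pics/"+name,img[...,::-1])
E
python3 - <<'E'
from h import *
o=ctrl.get_obs(); print(o)
for n in("top","side"):
    c,f,T=grab(n); save(n+"0.png",c["img"]); print(n,f,T.round(3).tolist())
    np.savez(n+"0.npz",img=c["img"],z=c["z_map"],T=T,f=f,cx=c["cx"],cy=c["cy"])
E
```

```text
{'time_s': 0.0, 'q': array([-1.42833447e+00,  1.81556443e-01,  1.60801827e+00, -1.81130764e-05,
        1.35380585e+00, -2.06280985e-01]), 'dq': array([-0.00117572, -0.00042099,  0.00136641,  0.0002875 , -0.0006843 ,
       -0.00165679]), 'joint_efforts': array([-7.41571366e-04, -4.44866824e+01, -3.51333976e+01, -3.26520585e-04,
        8.92092066e-03,  1.49450926e-05]), 'eef_pos': array([ 0.19642651, -0.53980853,  0.22917054]), 'eef_rot': array([-8.93777983e-04,  9.84835052e-01,  1.73490981e-01,  1.96828340e-05]), 'wrist_force': array([-0.32088197, -0.1520699 ,  0.28125195]), 'torque': array([-0.02776229, -0.0336129 ,  0.00956212]), 'grasp_force': 0.0, 'opening': 0.9979784865722123}
top 419.00046208516943 [[0.012, -0.995, 0.103, 0.481], [-1.0, -0.01, 0.02, -0.038], [-0.019, -0.103, -0.994, 0.946], [0.0, 0.0, 0.0, 1.0]]
side 372.80542928922733 [[0.959, -0.203, 0.199, 0.402], [-0.284, -0.671, 0.684, -0.568], [-0.006, -0.713, -0.701, 0.625], [0.0, 0.0, 0.0, 1.0]]
```

View pics/top0.png

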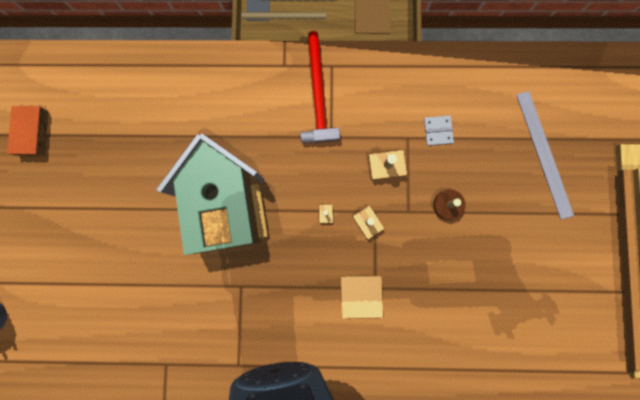

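View pics/side0.png

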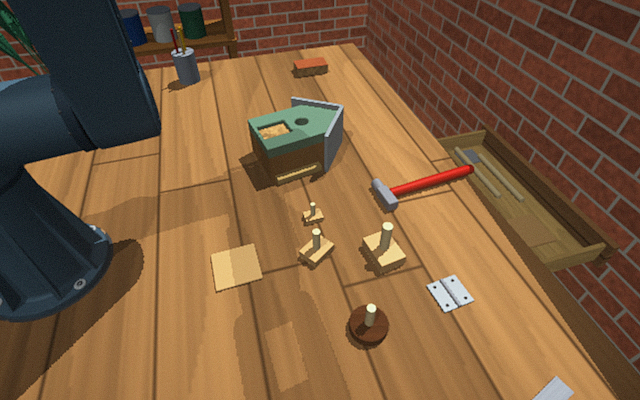

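The top view shows three pale blocks with dowels: large at (388,165), middle at (368,222) and small at (326,213). The dark round spare is at (450,205), and the recess is at (215,227) in the green front with the gable upward (+x). The middle-sized block at (368,222) fits the description. I'll check it by size and in an enlarged crop.

```bash
cat > m.py <<'E'
from h import *
d=np.load("top0.npz"); c=dict(cx=float(d["cx"]),cy=float(d["cy"]),z_map=d["z"]); f=float(d["f"]);T=d["T"];img=d["img"]
W=cloud(c,f,T); Z=W[...,2]; hsv=cv2.cvtColor(img,cv2.COLOR_RGB2HSV)
def comp(mask,u,v):
    n,l,s,ce=cv2.connectedComponentsWithStats(mask.astype(np.uint8)); k=l[v-6:v+7,u-6:u+7]; k=k[k>0]
    return l==np.bincount(k).argmax()
def rect(m,h):
    v,u=np.nonzero(m); P=np.array([ray(c,f,T,a,b,h)[:2] for a,b in zip(u,v)]).astype(np.float32)*1000
    return cv2.minAreaRect(P), len(u)
for nm,u,v in(("big",388,168),("mid",368,224),("small",326,214),("round",449,206)):
    m=comp((Z>.010)&(Z<.032),u,v); print(nm,rect(m,.02))
    top=comp((Z>.009),u,v)&(Z>.04); print("  dowel px",top.sum(),np.nanmax(Z[top]) if top.any() else 0,np.nanmean(W[top],0).round(4) if top.any() else 0)
# recess: non-green inside front
green=(hsv[...,0]>55)&(hsv[...,0]<95)&(Z>.08)
cork=comp((hsv[...,0]<30)&(hsv[...,1]>80)&(Z>.075)&(Z<.13),215,230)
print("front z",np.nanmedian(Z[green]),"cork z",np.nanmedian(Z[cork]))
print("cork",rect(cork,.09))
hole=~green; hole[:190]=0;hole[250:]=0
box=hole&(np.abs(np.mgrid[:400,:640][1]-215)<28)
box=comp(box,215,228); print("mouth",rect(box,.1))
a=cv2.resize(img[130:260,160:480],None,fx=2.4,fy=2.4,interpolation=cv2.INTER_CUBIC); save("crop.png",a)
E
python3 m.py
```

```text
big (((647.34326171875, -161.62844848632812), (58.99790573120117, 79.64754486083984), 8.022369384765625), 794)
  dowel px 120 0.09380366788226346 [ 0.6451 -0.1599  0.0808]
mid (((519.0239868164062, -119.37287902832031), (59.630130767822266, 44.58799743652344), 33.251590728759766), 496)
  dowel px 52 0.0731778322868546 [ 0.5189 -0.1186  0.0679]
small (((536.9274291992188, -24.738441467285156), (39.87623977661133, 28.826093673706055), 0.6037259697914124), 213)
  dowel px 18 0.05034407064488289 [ 0.538  -0.0255  0.047 ]
round (((560.9563598632812, -298.03472900390625), (64.17898559570312, 68.18891143798828), 0.5631517767906189), 674)
  dowel px 74 0.07402672598732274 [ 0.5602 -0.2972  0.0641]
front z 0.1004075182455399 cork z 0.09049837494452695
cork (((504.2331237792969, 200.01559448242188), (71.27022552490234, 55.291358947753906), 10.18340015411377), 923)
mouth (((503.7774963378906, 197.00125122070312), (73.62040710449219, 57.55439758300781), 10.579665184020996), 1022)
```

View pics/crop.png

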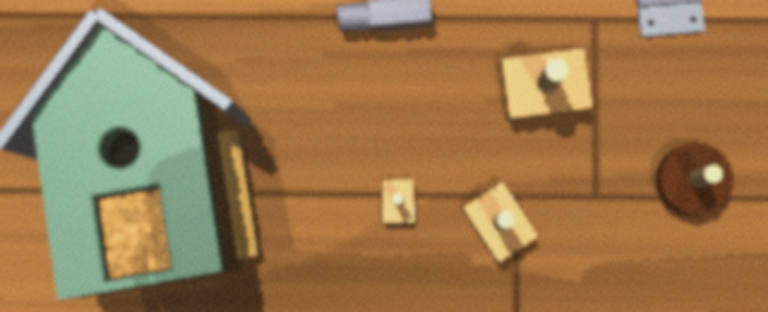

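The crop confirms it: the middle block at (368,222) measures 60x44 mm with its dowel top at 73 mm, while the others measure 80x59 and 40x29. Block: (0.519, -0.119), yaw 33°. Recess: about (0.504, 0.198), yaw 10.4°, front z 0.100. I'll move above the block.

Request:
servo_tool:
  series: "-0.3 0.447 -0.285 0 0 0 0; -0.3 0.447 -0.285 0 0 0 0; -0.3 0.447 -0.285 0 0 0 0; -0.3 0.447 -0.285 0 0 0 0; -0.3 0.447 -0.285 0 0 0 0; -0.3 0.447 -0.285 0 0 0 0; -0.3 0.447 -0.285 0 0 0 0; -0.3 0.447 -0.285 0 0 0 0; -0.3 0.447 -0.285 0 0 0 0; -0.3 0.447 -0.285 0 0 0 0; -0.3 0.447 -0.285 0 0 0 0; -0.3 0.447 -0.285 0 0 0 0"

```text
time_s: 1.1
eef_pos: [0.5015, -0.1416, 0.2299]
eef_rot: [-0.0, 0.985, 0.174, -0.0]
wrist_force: [0.9, -0.7, -0.4]
opening: 0.652
grasp_force: 0.0
```

Request:
servo_tool:
  series: "-0.3 0.024 -0.016 0 0 0 0; -0.3 0.024 -0.016 0 0 0 0; -0.3 0.024 -0.016 0 0 0 0; -0.3 0.024 -0.016 0 0 0 0"

```text
time_s: 1.43
eef_pos: [0.5175, -0.1205, 0.2296]
eef_rot: [-0.0, 0.985, 0.174, -0.001]
wrist_force: [-0.4, 0.6, -0.7]
opening: 0.65
grasp_force: 0.0
```

```bash
cat > w.py <<'E'
from h import *
import sys
print({k:np.round(v,4) for k,v in ctrl.get_obs().items() if k in("eef_pos","eef_rot","opening","wrist_force")})
c,f,T=grab("wrist"); W=cloud(c,f,T); Z=W[...,2]; save(sys.argv[1],c["img"]); print(np.array(c["T_tool_cam"]).round(3).tolist())
m=(Z>.014)&(Z<.028)&(np.hypot(W[...,0]-.519,W[...,1]+.119)<.05)
print("block",m.sum(),cv2.minAreaRect((W[m][:,:2]*1000).astype(np.float32)))
m=(Z>.06)&(Z<.08)&(np.hypot(W[...,0]-.519,W[...,1]+.119)<.025)
if m.sum()>5: print("dowel top",m.sum(),cv2.minAreaRect((W[m][:,:2]*1000).astype(np.float32)),W[m].mean(0),Z[m].max())
E
python3 w.py w1.png
```

```text
{'eef_pos': array([ 0.5175, -0.1205,  0.2296]), 'eef_rot': array([-1.000e-04,  9.848e-01,  1.738e-01, -6.000e-04]), 'wrist_force': array([-0.3632,  0.6034, -0.6672]), 'opening': np.float64(0.6503)}
[[-0.0, -0.948, -0.318, 0.082], [1.0, -0.0, -0.0, 0.0], [0.0, -0.318, 0.948, -0.144], [0.0, 0.0, 0.0, 1.0]]
block 1894 ((520.1619262695312, -120.27403259277344), (60.30421829223633, 43.964210510253906), 33.44094467163086)
dowel top 241 ((520.77099609375, -120.33058166503906), (14.963891983032227, 14.347929000854492), 20.39932632446289) [ 0.52139362 -0.12000134  0.06986685] 0.07254664571317837
```

View pics/w1.png

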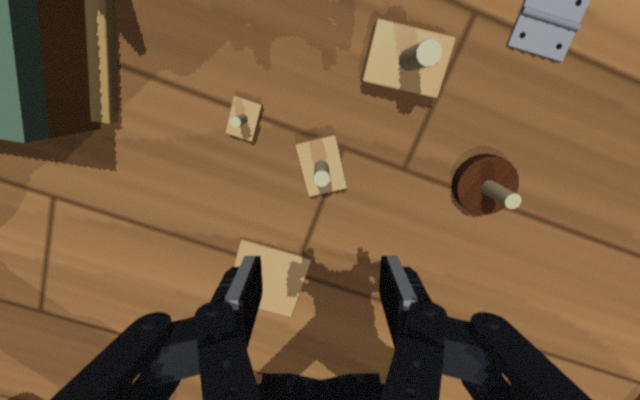

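The wrist view shows the block at (321,165), with its dowel top at (321,175), between the open fingers. Measured at (0.5203, -0.1203), so I'll descend and grip.

Request:
servo_tool:
  series: "-0.3 0.003 0.001 0.04 0 0 0; -0.3 0.003 0.001 0.08 0 0 0; -0.3 0.003 0.001 0.115 0 0 0; -0.3 0.003 0.001 0.145 0 0 0; -0.3 0.003 0.001 0.165 0 0 0; -0.3 0.003 0.001 0.178 0 0 0; -0.3 0.003 0.001 0.178 0 0 0; 1 0.003 0.001 0.178 0 0 0; 1 0.003 0.001 0.178 0 0 0; 1 0.003 0.001 0.178 0 0 0; 1 0.003 0.001 0.178 0 0 0; 1 0.003 0.001 0.178 0 0 0"

```text
time_s: 2.48
eef_pos: [0.522, -0.1211, 0.0536]
eef_rot: [0.001, 0.985, 0.174, 0.001]
wrist_force: [-2.0, -1.6, 6.3]
opening: 0.151
grasp_force: 58.7
```

Request:
servo_tool:
  series: "1 0 0 -0.03 0 0 0; 1 0 0 -0.07 0 0 0; 1 0 0 -0.11 0 0 0; 1 0.005 -0.015 -0.14 0 0 3; 1 0.015 -0.05 -0.16 0 0 8; 1 0.027 -0.088 -0.16 0 0 13; 1 0.039 -0.126 -0.16 0 0 18; 1 0.051 -0.164 -0.16 0 0 21; 1 0.063 -0.202 -0.16 0 0 23; 1 0.075 -0.24 -0.16 0 0 23; 1 0.085 -0.275 -0.16 0 0 23; 1 0.091 -0.295 -0.16 0 0 23"

```text
time_s: 3.48
eef_pos: [0.5048, 0.1917, 0.2125]
eef_rot: [-0.001, 1.0, -0.025, 0.0]
wrist_force: [0.1, 0.0, -0.6]
opening: 0.156
grasp_force: 58.7
```

Request:
servo_tool:
  series: "1 0 0 0 0 0 0; 1 0 0 0 0 0 0; 1 0 0 0 0 0 0"

```text
time_s: 3.73
eef_pos: [0.5057, 0.1876, 0.2121]
eef_rot: [0.0, 1.0, -0.026, 0.0]
wrist_force: [-0.5, -0.3, -0.9]
opening: 0.151
grasp_force: 58.8
```

```bash
cat > w2.py <<'E'
from h import *
import sys
from scipy.spatial.transform import Rotation as R
o=ctrl.get_obs(); print({k:np.round(v,4) for k,v in o.items() if k in("eef_pos","eef_rot","opening","wrist_force")})
w,x,y,z=o["eef_rot"]; print("tool yaw",np.degrees(np.arctan2(*R.from_quat([x,y,z,w]).as_matrix()[[1,0],0])))
for n in("wrist","top"):
    c,f,T=grab(n); W=cloud(c,f,T); Z=W[...,2]; save(sys.argv[1]+n+".png",c["img"])
    hsv=cv2.cvtColor(c["img"],cv2.COLOR_RGB2HSV)
    e=o["eef_pos"]; near=np.hypot(W[...,0]-e[0],W[...,1]-e[1])<.05
    pale=(hsv[...,0]<35)&(hsv[...,2]>60)
    tz=e[2]-.006-.025
    m=near&(np.abs(Z-tz)<.008)&pale
    if m.sum()>50: 
        P=W[m]; a=np.linalg.lstsq(np.c_[P[:,:2],np.ones(len(P))],P[:,2],rcond=None)[0]
        print(n,"block top",m.sum(),cv2.minAreaRect((P[:,:2]*1000).astype(np.float32)),"z",np.median(P[:,2]),"slope deg",np.degrees(a[:2]))
    m=(np.abs(Z-.09)<.005)&(np.hypot(W[...,0]-.504,W[...,1]-.198)<.05)&(hsv[...,0]<35)
    if m.sum()>50: print(n,"cork",m.sum(),cv2.minAreaRect((W[m][:,:2]*1000).astype(np.float32)))
E
python3 w2.py w2
```

```text
{'eef_pos': array([0.5057, 0.1876, 0.2121]), 'eef_rot': array([ 2.000e-04,  9.997e-01, -2.610e-02,  0.000e+00]), 'wrist_force': array([-0.5275, -0.2927, -0.9291]), 'opening': np.float64(0.1512)}
tool yaw -2.9866448990122247
wrist block top 4619 ((509.495361328125, 189.6962890625), (50.589942932128906, 44.1177864074707), 10.209546089172363) z 0.17922678264971556 slope deg [-1.93098992  1.04136802]
wrist cork 1940 ((526.042724609375, 202.60995483398438), (25.226425170898438, 54.93779754638672), 11.313284873962402)
top block top 356 ((503.71307373046875, 188.58734130859375), (60.12458038330078, 44.26892852783203), 10.686688423156738) z 0.17920074214357468 slope deg [-0.77212704  1.39948612]
top cork 215 ((496.04022216796875, 183.73196411132812), (44.40793991088867, 87.83332061767578), 67.01083374023438)
```

View pics/w2wrist.png

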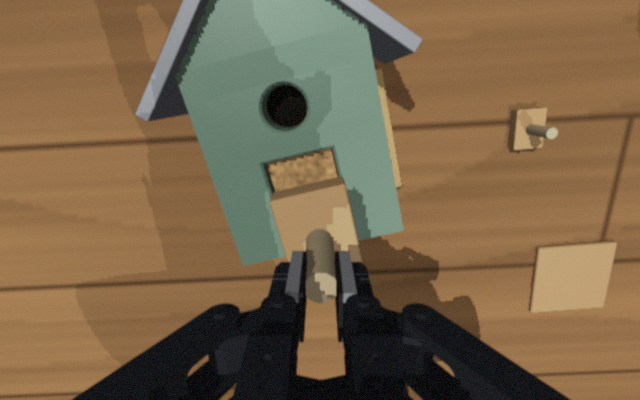

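The wrist view shows the held block (top centre about (317,215)) with its long axis parallel to the recess, whose visible cork is at (303,172). The block sits at (0.504, 0.1886) and the recess at (0.504, 0.198), so I'll shift about 9.5 mm in +y, then lower to just above the cork.

Request:
servo_tool:
  series: "1 0 -0.0095 0 0 0 0; 1 0 -0.0095 0.01 0 0 0; 1 0 -0.0095 0.025 0 0 0; 1 0 -0.0095 0.038 0 0 0; 1 0 -0.0095 0.046 0 0 0; 1 0 -0.0095 0.046 0 0 0; 1 0 -0.0095 0.046 0 0 0"

```text
time_s: 4.42
eef_pos: [0.506, 0.1972, 0.1655]
eef_rot: [0.0, 1.0, -0.026, -0.001]
wrist_force: [0.6, 0.4, -0.2]
opening: 0.159
grasp_force: 58.8
```

```bash
python3 w2.py w3
python3 - <<'E'
import cv2
a=cv2.imread("pics/w3top.png")[130:270,150:290]; b=cv2.imread("pics/w3wrist.png")[60:360,160:480]
a=cv2.resize(a,(400,400),interpolation=cv2.INTER_CUBIC); b=cv2.resize(b,(400,400))
cv2.imwrite("pics/w3.png",cv2.hconcat([a,b]))
E
```

```text
{'eef_pos': array([0.506 , 0.1972, 0.1655]), 'eef_rot': array([ 1.000e-04,  9.996e-01, -2.650e-02, -7.000e-04]), 'wrist_force': array([ 0.6176,  0.4245, -0.2416]), 'opening': np.float64(0.1587)}
tool yaw -3.0362860582830793
wrist block top 4626 ((509.52581787109375, 199.2322998046875), (51.428619384765625, 43.95917892456055), 10.273750305175781) z 0.132540724521681 slope deg [-2.02130932  1.18399948]
wrist cork 1681 ((503.20135498046875, 198.05862426757812), (71.37763977050781, 54.66151428222656), 11.01842212677002)
top block top 318 ((504.1899719238281, 198.40679931640625), (59.779029846191406, 43.826019287109375), 11.137216567993164) z 0.13330550616064674 slope deg [-0.55566752  2.340077  ]
top cork 199 ((498.9183654785156, 198.18252563476562), (81.43276977539062, 53.48304748535156), 10.244953155517578)
```

View pics/w3.png

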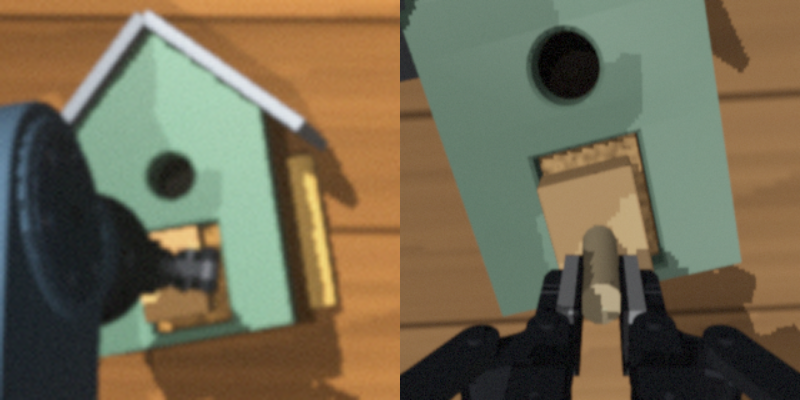

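The left half (top view) and right half (wrist view) show the block centred over the recess, parallel and within about 2 mm. I'll lower it onto the pad.

Request:
servo_tool:
  series: "1 -0.0015 0.0007 0.005 0 0 0; 1 -0.0015 0.0007 0.01 0 0 0; 1 -0.0015 0.0007 0.014 0 0 0; 1 -0.0015 0.0007 0.018 0 0 0; 1 -0.0015 0.0007 0.021 0 0 0; 1 -0.0015 0.0007 0.023 0 0 0; 1 -0.0015 0.0007 0.025 0 0 0; 1 -0.0015 0.0007 0.025 0 0 0"

```text
time_s: 5.18
eef_pos: [0.5047, 0.197, 0.1412]
eef_rot: [-0.0, 1.0, -0.026, -0.0]
wrist_force: [-1.1, 0.4, 2.2]
opening: 0.155
grasp_force: 59.4
```

Request:
servo_tool:
  series: "1 0 0 0.002 0 0 0; 1 0 0 0.004 0 0 0; 1 0 0 0.006 0 0 0; 1 0 0 0.007 0 0 0; 1 0 0 0.008 0 0 0; 1 0 0 0.008 0 0 0"

```text
time_s: 5.68
eef_pos: [0.5049, 0.1971, 0.1336]
eef_rot: [-0.0, 1.0, -0.026, 0.0]
wrist_force: [-3.2, 1.7, 6.9]
opening: 0.159
grasp_force: 59.8
```

Pad friction is about 7 N, so it is sliding. I'll push on in small steps until the force shows the stop.

Request:
servo_tool:
  series: "1 0 0 0.001 0 0 0; 1 0 0 0.002 0 0 0; 1 0 0 0.003 0 0 0; 1 0 0 0.003 0 0 0"

```text
time_s: 6.02
eef_pos: [0.5055, 0.1976, 0.1332]
eef_rot: [-0.0, 1.0, -0.026, 0.001]
wrist_force: [-9.7, 1.4, 23.5]
opening: 0.153
grasp_force: 61.5
```

At the stop: z matches flush and the force jumps to 23 N. I'll ease off, release and rise, then check.

Request:
servo_tool:
  series: "1 0 0 -0.0015 0 0 0; 1 0 0 -0.0015 0 0 0; -0.3 0 0 -0.0015 0 0 0; -0.3 0 0 -0.0015 0 0 0; -0.3 0 0 -0.0015 0 0 0; -0.3 0 0 -0.0015 0 0 0; -0.3 0 0 -0.02 0 0 0; -0.3 0 0 -0.05 0 0 0; -0.3 0 0 -0.09 0 0 0; -0.3 0 0 -0.12 0 0 0; -0.3 0 0 -0.12 0 0 0; -0.3 0 0 -0.12 0 0 0"

```text
time_s: 7.02
eef_pos: [0.5062, 0.197, 0.2522]
eef_rot: [-0.0, 1.0, -0.026, 0.002]
wrist_force: [-0.1, -0.0, -1.2]
opening: 0.648
grasp_force: 0.0
```

```bash
cat > v.py <<'E'
from h import *
c,f,T=grab("wrist"); W=cloud(c,f,T); Z=W[...,2]; hsv=cv2.cvtColor(c["img"],cv2.COLOR_RGB2HSV); save("w4.png",c["img"])
r=np.hypot(W[...,0]-.504,W[...,1]-.198)
green=(hsv[...,0]>55)&(hsv[...,0]<95)&(r<.07)&(np.abs(Z-.1)<.01)
pale=(hsv[...,0]<35)&(r<.045)&(np.abs(Z-.1)<.008)
P=W[pale]; a=np.linalg.lstsq(np.c_[P[:,:2],np.ones(len(P))],P[:,2],rcond=None)[0]
print("front z",np.median(Z[green]),"block z",np.median(P[:,2]),"slope",np.degrees(a[:2]),cv2.minAreaRect((P[:,:2]*1000).astype(np.float32)))
d=(r<.03)&(Z>.14)&(Z<.16); print("dowel top",d.sum(),W[d].mean(0),Z[d].max())
g=(hsv[...,0]>55)&(hsv[...,0]<95)&(np.abs(Z-.1)<.01)
G=W[g]; b=np.linalg.lstsq(np.c_[G[:,:2],np.ones(len(G))],G[:,2],rcond=None)[0]; print("front slope",np.degrees(b[:2]),"plane at block",b@[.504,.198,1],"block plane",a@[.504,.198,1])
E
python3 v.py
```

```text
front z 0.10054782384846811 block z 0.10049542743363654 slope [-0.59341272 -0.08881492] ((500.48870849609375, 194.47216796875), (81.55021667480469, 51.16536331176758), 10.639842987060547)
dowel top 360 [0.50497434 0.19832763 0.14952197] 0.15227490960047793
front slope [0.1619086  0.01754399] plane at block 0.10034141705035078 block plane 0.10047624963190016
```

View pics/w4.png

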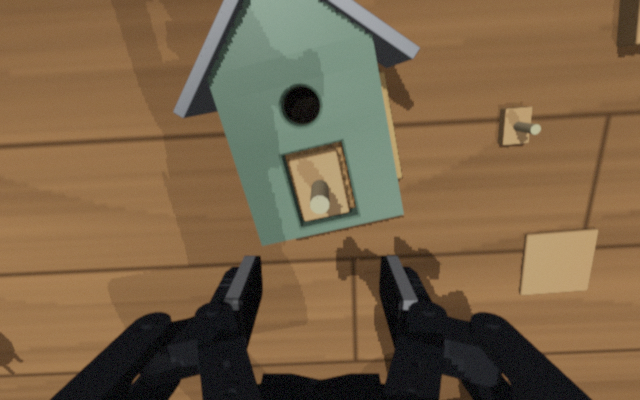

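The view shows the block at (320,185) sitting in the recess: level, parallel and released. Its top is at 0.1005 against the front at 0.1003–0.1005, so it is flush, and the robot is clear of it.

```bash
python3 -c "from bench import ctrl; print(ctrl.hand_in())"
```

```text
the job is handed in; nothing more can be done
None
```

The middle-sized cedar perch block is in the recess, pressed flush with the front (within about 0.2 mm by the wrist camera) and released; the arm never went near the dark round block, and the job is handed in.

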